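Dry-stack a segmented bowl under a caul and weight

ROBOT

A 6-joint arm with a two-finger parallel gripper is mounted at the origin on the work surface. World frame = base frame: x ahead of the robot, y to its left, z up, the work surface at z = 0. Lengths are in mm, angles in rad, forces in N, time in s.
With the tool pointing down it reaches from about 400 to 925 mm from the base axis. Payload 12.5 kg.
Tool frame: the origin (TCP) lies on the centre line of the jaws, within the pads' length; the fingertips stand 8 mm ahead of it and the grasp point (between the pads) lies 11 mm behind it; z points along the fingers, x is the direction in which the jaws open and shut, and the axes are right-handed (so a half turn about z gives the same grasp; the last joint's range is limited). The gripper opens to 95 mm and grips with 3 to 60 N. Pads are 20 mm wide; open, the fingers measure 119 mm over their backs; the gripper's body (75 mm by 180 mm) begins 59 mm behind the grasp point.
Start: joints at [-1.215, 0.491, 1.559, -0, 1.092, -0.106], TCP at [278.499, -559.539, 222.661] pointing down, gripper open.
Joint ranges: [-3.1, 3.1], [-0.84, 2.19], [0.05, 2.79], [-1.13, 4.28], [0.06, 2.93], [-2.69, 2.69]. Speed limits (rad/s): [2.22, 2.22, 2.79, 3.14, 3.14, 3.14].

INTERFACE

Orientations are given as [roll, pitch, yaw] about the fixed x, y, z axes, in that order (R = Rz(yaw) Ry(pitch) Rx(roll)).
In Python, from cell import env gives the robot as it stands. The module is installed in compiled form; this text tells all that it offers.
- The arm moves only by the tool send_rows, never from a script. Its argument "moves" is a list that holds one entry, the list of rows, each a list of 6 numbers: the shift along the tool's x, y, z as a fraction of full scale, then the turn, a rotation vector about the tool's x, y, z as a fraction of full scale. A call has 1 to 12 rows; each row is the pose to reach, as a shift and turn from the pose commanded when the call began, along the tool's axes at that moment; what a row does not reach only later rows make up. Full scale, the value 1, is 0.3 m for a shift and 90 degrees for a turn. A row lasts 1/12 s, in which the tool goes at most 41.7 mm and 7.16 degrees, less where a joint would pass 70% of its speed; a pose out of reach is approached as far as the arm can. A call with a number of a shift or a turn outside -1 to 1 is refused whole. A call with a gripper value outside its range is refused whole. "grip" is the gripper's target within -1 to 1 (shut at 1, half-way at 0, fully open at -1), set as the call begins (left out, the last holds). The fingers move at their own pace and stop on an object; the grip force is fixed at half the most. Time passes only in rows, so rows that repeat a pose let the fingers close. It gives the time, the measured TCP pose, the force and the opening at its end, in the units of the state.
- env.state(): the state, without advancing time (a new reading comes with each control period).
- env.read_camera(name): name is "scene" or "top" or "wrist"; returns a dict with "image" (400x640x3 uint8, red, green, blue), "mtx" (3x3 intrinsics, pixels), "T" (4x4, takes a point from camera to world coordinates); the wrist camera has in their place "mount" (4x4, takes a point from camera to tool coordinates, whose origin is the TCP and whose axes are the tool frame's). Camera axes: x right, y up, looking along -z (the intrinsics and any distortion apply to the point x, -y, -z); pixel columns grow to the right and rows downward; lengths in mm; the calibration is good to about 2 mm. The wrist camera is an equidistant fisheye: a pixel r from the principal point sees the ray r / f radians off the axis. A picture is of the moment at which its call begins: read the wrist's pose just before it. There is no depth.
- env.job_done(): hands the job in, once; it reports no verdict.
Trained networks look in the newest picture that a camera, given by its name, has taken for a name from the list of things; names that differ only in an ending like _2 or _b are one class to them, and where a whole thing is asked for, a point or a joint stands for the part that bears it (a point fixed in the world has none). Each returns a list of dicts, best first, with "confidence" (0 to 1); they miss things now and then, are a little off and sometimes report something else, mostly with a low value. They report only what shows in the picture. A call takes as long as a camera call. They do not tell look-alikes from the thing itself.
- env.look_for(camera, thing): "xy" ([column, row] in pixels, amid what is visible of it).
- env.outline_of(camera, thing): "region" (400x640 bool, what is visible of it) and "xy" ([column, row] in pixels, amid what is visible of it).
The state is a dict: "t": time; "joints": joint angles; "qvel": joint speeds; "tau": joint torques, N m; "eef_pos": TCP position; "tcp_rot": TCP orientation; "ft_force": force on the tool from outside, world axes, zero at the start; "moment": the same for the moment, N m; "opening": opening from 0.0 (shut) to 1.0 (fully open).
Only numpy, scipy, OpenCV 4.12 (cv2) and the standard library are available. Lean on these libraries where they do the work, as an engineer would, in place of code of your own. Each camera call takes 0.05 s, during which the arm holds its last target. There are 200 camera calls.

TASK

Dry-stack the segmented bowl so its joints can be checked: on the bowl base that stands on the lathe faceplate, set the three twelve-sided wooden rings flat and centred on one another, smallest at the bottom, largest on top. Then lay the plywood caul flat across the middle of the top ring, bridging its opening, and stand the steel weight upright on the middle of the caul. Do not knock over the finished goblet or the glue bottle.

Things in the scene. Friction and masses are not known exactly. Their poses are not given: they have to be found in the camera images.
- ring_small: The smallest of three flat twelve-sided bowl rings, alternate light and dark wood segments: 98 mm across the outer flats, 56 mm across the inner flats (wall 21 mm), 20 mm high, 75 g. Origin: centre of its underside; z up; x passes through the middle of a flat, the others follow every 30 degrees. Pinch the wall, one finger in the opening.
- ring_medium: The middle-sized of three flat twelve-sided bowl rings, alternate light and dark wood segments: 118 mm across the outer flats, 74 mm across the inner flats (wall 22 mm), 20 mm high, 95 g. Origin: centre of its underside; z up; x passes through the middle of a flat, the others follow every 30 degrees. Pinch the wall, one finger in the opening.
- ring_large: The largest of three flat twelve-sided bowl rings, alternate light and dark wood segments: 136 mm across the outer flats, 92 mm across the inner flats (wall 22 mm), 20 mm high, 115 g. Origin: centre of its underside; z up; x passes through the middle of a flat, the others follow every 30 degrees. Pinch the wall, one finger in the opening.
- caul: Plain plywood clamping bar (caul), 160 mm long (its x axis), 40 mm wide (y), 18 mm thick, about 80 g, lying flat. Origin: centre of its underside; z up.
- weight: Round bright steel weight, about 0.7 kg, standing upright: body 54 mm in diameter and 34 mm high, above it a straight knob 26 mm in diameter up to 62 mm. Origin: centre of its underside; z up along its axis.
- base: Bowl base, fixed to the bench: a dark steel flange 116 mm in diameter, a steel faceplate of 104 mm, a plywood block of 92 mm and on top a solid dark wood disc of 88 mm, its flat top 56 mm above the bench. Origin: centre of the underside, on the bench; z up. Stacked on it the rings' undersides come to 56, 76 and 96 mm, the caul's to 116 mm, the weight's to 134 mm above the bench.
- goblet: Bystander: finished turned goblet of light wood, standing, 125 mm high, cup and foot about 60 mm in diameter. Origin: centre of its foot.
- glue_bottle: Bystander: white glue bottle with a yellow band and a pointed orange cap, standing, 58 mm in diameter, 155 mm high. Origin: centre of its underside.
Things that resemble listed ones, but are neither listed nor needed, are in the scene too. What is shaped like the weight but turquoise is not meant.

How it is judged:
By the outcome, as a careful person would: the job done as asked, in the order asked, and still so for the second after the job is handed in, with the robot touching nothing.
It also fails if it takes over 144 s, if anything falls off the work surface, if the arm or the gripper's body presses on something with over 40 N, if the wrist force passes 120 N, or if a joint passes its speed limit or range.

## Working session

There is one attempt and no reset: what is moved stays moved. The work goes in short steps, Python scripts to look and compute and a tool call to move; the robot and the scene stay as the last step left them, time stands still between calls to the robot, and variables do not carry over. Pictures are saved under pics/ and viewed, about 12 in all and at most 16, crops included, and the job is handed in when it is done.

Besides the shell and the picture viewer there is one more tool, called as a command line: name --argument value ..., lists and objects as JSON in quotes. send_rows: Moves the arm, as the interface text tells. Its arguments: {"type":"object","properties":{"moves":{"type":"array","items":{"type":"array","items":{"type":"array","items":{"type":"number"}}}},"grip":{"type":"number"}},"required":["moves"]}

```bash
ls; mkdir -p pics
cat > h.py <<'E'
from cell import env
import numpy as np, cv2
def ray(cam,uv):
    c=np.array(cam['mtx']);u,v=uv
    d=np.array([(u-c[0,2])/c[0,0],-(v-c[1,2])/c[1,1],-1.0])
    T=np.array(cam['T']);return T[:3,3],T[:3,:3]@d
def toz(cam,uv,z):
    o,d=ray(cam,uv);return o+d*(z-o[2])/d[2]
def save(cam,name):
    cv2.imwrite('pics/'+name,cv2.cvtColor(cam['image'],cv2.COLOR_RGB2BGR))
E
python3 - <<'E'
from h import *
print(env.state())
H=dict(ring_small=20,ring_medium=20,ring_large=20,caul=18,weight=62,base=56,goblet=125,glue_bottle=100)
for n in ['top','scene']:
    c=env.read_camera(n);save(c,n+'1.png');print(n,{k:np.round(v,2).tolist() for k,v in c.items() if k!='image'})
    for th,z in H.items():
        for r in env.look_for(n,th): print(th,round(r['confidence'],2),np.round(r['xy']),toz(c,r['xy'],z)[:2].round())
E
```

```text
pics
{'t': 0.0, 'joints': array([-1.21459750e+00,  4.91572203e-01,  1.55946928e+00, -2.47146061e-05,
        1.09167515e+00, -1.05603522e-01]), 'qvel': array([-0.00065881, -0.0004441 ,  0.0015345 ,  0.00013767,  0.0013108 ,
       -0.00116411]), 'tau': array([ 2.98866384e-03, -6.12643147e+01, -2.58182645e+01,  6.94364123e-02,
        4.82151029e-02, -9.88416423e-05]), 'eef_pos': array([ 278.40596951, -559.30034795,  222.04705426]), 'tcp_rot': array([-3.14149597e+00,  1.12002781e-03, -1.10898252e+00]), 'ft_force': array([-0.02673374,  0.71153918, -0.2425338 ]), 'moment': array([0.0080111 , 0.03785712, 0.03888994]), 'opening': 1.002311866737535}
top {'mtx': [[513.51, 0.0, 315.89], [0.0, 513.51, 197.49], [0.0, 0.0, 1.0]], 'T': [[-0.0, 0.99, -0.13, 340.46], [-1.0, -0.0, -0.01, 39.83], [-0.01, 0.13, 0.99, 1723.3], [0.0, 0.0, 0.0, 1.0]]}
ring_small 0.81 [286. 172.] [650. 150.]
ring_medium 0.91 [386. 221.] [ 486. -182.]
ring_medium 0.17 [270. 231.] [452. 202.]
ring_large 0.92 [466. 220.] [ 490. -448.]
caul 0.73 [371. 174.] [ 645. -134.]
weight 0.7 [194. 264.] [345. 442.]
weight 0.56 [217. 1
[... 304 characters left out ...]
 323.1], [0.0, 401.22, 198.65], [0.0, 0.0, 1.0]], 'T': [[-0.78, -0.36, 0.52, 1312.78], [0.63, -0.44, 0.64, 935.11], [-0.0, 0.82, 0.57, 826.72], [0.0, 0.0, 0.0, 1.0]]}
ring_small 0.6 [331. 222.] [646. 150.]
ring_medium 0.56 [318. 164.] [ 442. -173.]
ring_medium 0.42 [274. 152.] [ 520. -375.]
ring_large 0.76 [275. 145.] [ 481. -425.]
caul 0.5 [282. 189.] [ 653. -120.]
weight 0.91 [434. 245.] [518. 457.]
weight 0.83 [468. 257.] [485. 549.]
weight 0.63 [462. 232.] [405. 473.]
weight 0.56 [421. 225.] [476. 375.]
weight 0.54 [397. 248.] [610. 400.]
base 0.61 [382. 207.] [494. 231.]
goblet 0.79 [273. 208.] [820.  87.]
glue_bottle 0.59 [329. 223.] [716. 226.]
glue_bottle 0.56 [355. 251.] [741. 364.]
```

```bash
python3 -c "
import cv2
a=cv2.imread('pics/top1.png')[90:310,130:530];cv2.imwrite('pics/top1c.png',cv2.resize(a,(800,440),interpolation=cv2.INTER_CUBIC))
a=cv2.imread('pics/scene1.png')[100:325,180:580];cv2.imwrite('pics/scene1c.png',cv2.resize(a,(800,450),interpolation=cv2.INTER_CUBIC))"
```

```text
(no output)
```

View pics/top1c.png

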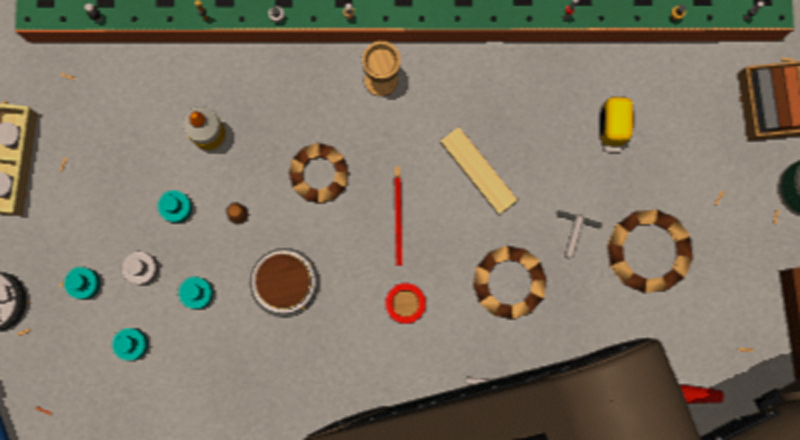

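View pics/scene1c.png

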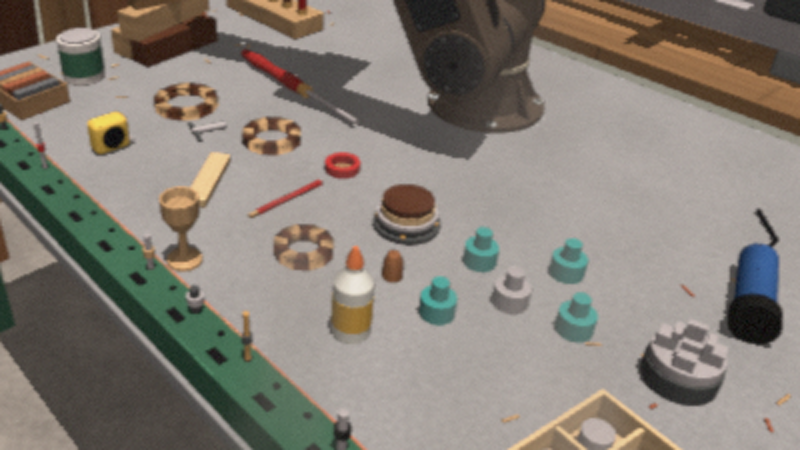

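The top view shows the rings at crop (319,173), (510,282) and (650,250), and the caul at (479,170). The base is at (284,281), and the only grey weight is at (140,267), among turquoise ones. I'm moving toward the small ring.

send_rows --moves '[[[-0.655,-0.944,-0.093,0,0,-0.7055],[-0.655,-0.944,-0.093,0,0,-0.7055],[-0.655,-0.944,-0.093,0,0,-0.7055],[-0.655,-0.944,-0.093,0,0,-0.7055],[-0.655,-0.944,-0.093,0,0,-0.7055],[-0.655,-0.944,-0.093,0,0,-0.7055],[-0.655,-0.944,-0.093,0,0,-0.7055],[-0.655,-0.944,-0.093,0,0,-0.7055],[-0.655,-0.944,-0.093,0,0,-0.7055],[-0.655,-0.944,-0.093,0,0,-0.7055],[-0.655,-0.944,-0.093,0,0,-0.7055],[-0.655,-0.944,-0.093,0,0,-0.7055]]]'

```text
t: 1.9
eef_pos: [444.2, -258.1, 250.5]
tcp_rot: [3.141, 0.0, -0.004]
ft_force: [-0.4, 0.1, -0.3]
opening: 0.999
```

```bash
cat >> h.py <<'E'
from scipy.spatial.transform import Rotation as Ro
def pose(s=None):
    s=s or env.state();T=np.eye(4);T[:3,:3]=Ro.from_euler('xyz',s['tcp_rot']).as_matrix();T[:3,3]=s['eef_pos'];return T
def plan(x,y,z,yaw):
    T=pose();R=T[:3,:3];d=R.T@(np.array([x,y,z])-T[:3,3])/300
    r=Ro.from_matrix(R.T@Ro.from_euler('xyz',[np.pi,0,yaw]).as_matrix()).as_rotvec()/(np.pi/2)
    print('row',np.round(np.r_[d,r],4).tolist())
def wrist():
    T=pose();c=env.read_camera('wrist');c['T']=T@np.array(c['mount']);return c
def wray(c,uv):
    uv=np.atleast_2d(uv).astype(float);m=np.array(c['mtx'])
    a=(uv[:,0]-m[0,2])/m[0,0];b=(uv[:,1]-m[1,2])/m[1,1];th=np.hypot(a,b);k=np.where(th>1e-9,np.sin(th)/np.maximum(th,1e-9),1)
    d=np.c_[a*k,-b*k,-np.cos(th)];return c['T'][:3,3],d@c['T'][:3,:3].T
def wz(c,uv,z):
    o,d=wray(c,uv);return (o+d*((z-o[2])/d[:,2])[:,None])[:,:2]
E
python3 - <<'E'
from h import *
s=env.state();print(s['t'],s['eef_pos'],s['tcp_rot'],s['opening'])
c=wrist();save(c,'w1.png');print(np.array(c['mtx']).round(1),np.array(c['mount']).round(3))
for th,z in dict(ring_medium=20,ring_large=20,caul=18,base=56,ring_small=20).items():
    for r in env.look_for('wrist',th): print(th,round(r['confidence'],2),np.round(r['xy']),wz(c,r['xy'],z).round())
E
```

```text
1.9 [ 444.1889895  -258.11256005  250.47333606] [ 3.14134522e+00  7.72115399e-05 -4.02183207e-03] 0.9991469401921852
[[309.7   0.  326.2]
 [  0.  309.7 198.9]
 [  0.    0.    1. ]] [[ 1.00000e+00 -1.00000e-03  0.00000e+00 -9.72000e-01]
 [-1.00000e-03 -9.72000e-01 -2.36000e-01 -6.54950e+01]
 [ 0.00000e+00  2.36000e-01 -9.72000e-01 -1.61043e+02]
 [ 0.00000e+00  0.00000e+00  0.00000e+00  1.00000e+00]]
ring_medium 0.62 [321.  87.] [[ 437. -145.]]
ring_large 0.62 [370. 301.] [[ 508. -443.]]
caul 0.76 [466.  84.] [[ 631. -130.]]
```

View pics/w1.png

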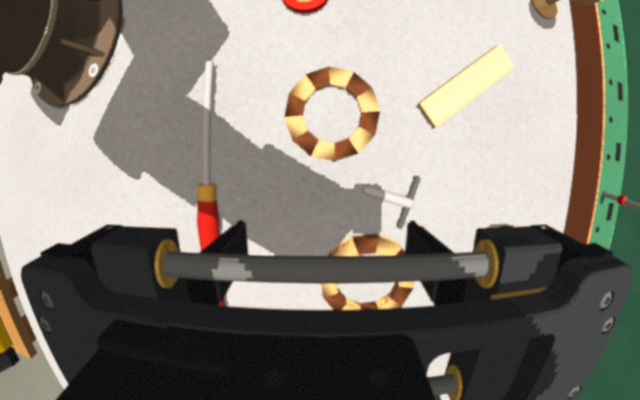

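The wrist view shows the medium ring at (332,113), the large one partly hidden at (368,275) and the caul at (466,86). I'll move on to the small ring and write a silhouette fit.

send_rows --moves '[[[0.33,-1,0,0,0,0],[0.33,-1,0,0,0,0],[0.33,-1,0,0,0,0],[0.33,-1,0,0,0,0],[0.33,-1,0,0,0,0],[0.33,-1,0,0,0,0],[0.33,-1,0,0,0,0],[0.33,-1,0,0,0,0],[0.33,-1,0,0,0,0],[0.33,-1,0,0,0,0]]]'

```text
t: 3.03
eef_pos: [543.8, 43.3, 250.2]
tcp_rot: [3.141, 0.0, 0.001]
ft_force: [0.2, -0.4, 0.6]
opening: 1.001
```

send_rows --moves '[[[0.35,-0.1,0,0,0,0],[0.35,-0.1,0,0,0,0],[0.35,-0.1,0,0,0,0],[0.35,-0.1,0,0,0,0],[0.35,-0.1,0,0,0,0],[0.35,-0.1,0,0,0,0]]]'

```text
t: 3.53
eef_pos: [648.0, 71.1, 250.2]
tcp_rot: [3.141, 0.001, -0.002]
ft_force: [-0.5, 1.2, 0.1]
opening: 1.001
```

```bash
cat >> h.py <<'E'
from scipy.optimize import minimize
def wproj(c,P):
    q=(np.asarray(P)-c['T'][:3,3])@c['T'][:3,:3];a,b,w=q[:,0],-q[:,1],-q[:,2];m=np.array(c['mtx'])
    h=np.hypot(a,b);k=np.arctan2(h,w)/np.maximum(h,1e-9);return np.c_[a*k*m[0,0]+m[0,2],b*k*m[1,1]+m[1,2]]
def poly(cx,cy,z,af,yaw,n=12):
    t=yaw+np.pi/n+np.arange(n)*2*np.pi/n;r=af/2/np.cos(np.pi/n);return np.c_[cx+r*np.cos(t),cy+r*np.sin(t),0*t+z]
def rect(cx,cy,z,L,W,yaw):
    p=np.array([[L,W],[-L,W],[-L,-W],[L,-W]])/2;c,s=np.cos(yaw),np.sin(yaw)
    return np.c_[cx+p[:,0]*c-p[:,1]*s,cy+p[:,0]*s+p[:,1]*c,np.full(4,z)]
def fit(c,region,x0,outer,inner=None,zs=(0,20)):
    """outer/inner: f(cx,cy,z,yaw)->polygon; fits (x,y,yaw) of the silhouette by soft IoU"""
    S=4;g=cv2.GaussianBlur(region.astype(np.float32),(0,0),1.0)
    def mask(fn,p,op):
        out=None;hull=[]
        for z in zs:
            hull.append(wproj(c,fn(p[0],p[1],z,p[2])))
        m=np.zeros(region.shape,np.uint8)
        if op=='hull': cv2.fillConvexPoly(m,np.round(cv2.convexHull(np.vstack(hull).astype(np.float32))*16).astype(np.int32),255,cv2.LINE_AA,4);return m/255.
        for h in hull:
            m=np.zeros(region.shape,np.uint8);cv2.fillConvexPoly(m,np.round(h*16).astype(np.int32),255,cv2.LINE_AA,4);out=m/255. if out is None else np.minimum(out,m/255.)
        return out
    def cost(p):
        m=mask(outer,p,'hull')
        if inner: m=m*(1-mask(inner,p,'and'))
        m=cv2.GaussianBlur(m.astype(np.float32),(0,0),1.0);return 1-np.minimum(m,g).sum()/np.maximum(m,g).sum()
    best=None
    for a in np.atleast_1d(x0[2]):
        s=np.array([[0,0,0],[8,0,0],[0,8,0],[0,0,.12]])+[x0[0],x0[1],a]
        r=minimize(cost,s[0],method='Nelder-Mead',options=dict(initial_simplex=s,maxiter=150,xatol=.02,fatol=1e-5))
        if best is None or r.fun<best.fun: best=r
    return best.x,best.fun
DIM=dict(ring_small=(98,56),ring_medium=(118,74),ring_large=(136,92))
def ringfit(c,name,near,reg,z0=0):
    o,i=DIM[name];return fit(c,reg,[*near,np.radians([0,8,16,24])],lambda x,y,z,a:poly(x,y,z,o,a),lambda x,y,z,a:poly(x,y,z,i,a),(z0,z0+20))
def best(cam,name,near,z,c):
    L=env.outline_of(cam,name)
    f=(lambda u:wz(c,u,z)[0]) if cam=='wrist' else (lambda u:toz(c,u,z)[:2])
    L=[(np.hypot(*(f(r['xy'])-near)),r) for r in L];L=[x for x in L if x[0]<60]
    return max(L,key=lambda x:x[1]['confidence'])[1] if L else None
E
python3 - <<'E'
from h import *
s=env.state();print(s['t'],s['eef_pos'],s['tcp_rot'])
c=wrist();near=np.array([650,150])
r=best('wrist','ring_small',near,20,c);print(r and (r['xy'],r['confidence'],r['region'].sum(),wz(c,r['xy'],10)))
im=c['image'].copy()
if r is not None:
    x,f=ringfit(c,'ring_small',wz(c,r['xy'],10)[0],r['region']);print(x,np.degrees(x[2])%30,f)
    o=lambda af,z:cv2.polylines(im,[np.round(wproj(c,poly(x[0],x[1],z,af,x[2]))).astype(np.int32)],True,(0,255,0),1)
    o(98,20);o(56,20);o(98,0)
c['image']=im;save(c,'w2.png')
E
```

```text
3.5333 [647.95713344  71.06114951 250.19720437] [ 3.14133470e+00  1.16376869e-03 -2.18097547e-03]
([303.1, 135.5], 0.59, np.int64(3449), array([[617.00531149, 123.26731742]]))
[ 6.35305756e+02  1.41640826e+02 -2.68788947e-01] 14.599527748091566 0.07205557823181152
```

View pics/w2.png

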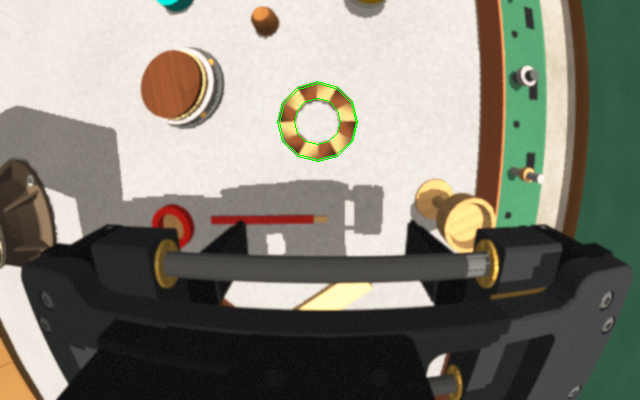

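The fit hugs the ring at (317,121). By my own reading, its top-view centre matches (635,142) better than the network's point does. Going down to grasp the near-side wall.

Run:
```python
from h import *
plan(598.2,151.9,70,-.269)
```

```text
row [-0.1661, -0.2682, 0.6028, 0.0001, 0.0001, 0.17]
```

send_rows --moves '[[[-0.1661,-0.268,0.3,0,0,0.17],[-0.1661,-0.268,0.45,0,0,0.17],[-0.1661,-0.268,0.603,0,0,0.17],[-0.1661,-0.268,0.603,0,0,0.17],[-0.1661,-0.268,0.603,0,0,0.17],[-0.1661,-0.268,0.603,0,0,0.17],[-0.1661,-0.268,0.603,0,0,0.17],[-0.1661,-0.268,0.603,0,0,0.17]]]' --grip -0.15

```text
t: 4.3
eef_pos: [600.2, 152.3, 71.8]
tcp_rot: [-3.141, -0.003, -0.268]
ft_force: [0.1, -0.4, -0.0]
opening: 0.581
```

Run:
```python
from h import *
print(env.state()['opening'])
c=wrist();save(c,'w3.png');plan(598.2,151.9,12,-.269)
```

```text
0.5814799114254886
row [-0.008, 0.0033, 0.2009, -0.0009, -0.0023, 0.0003]
```

View pics/w3.png

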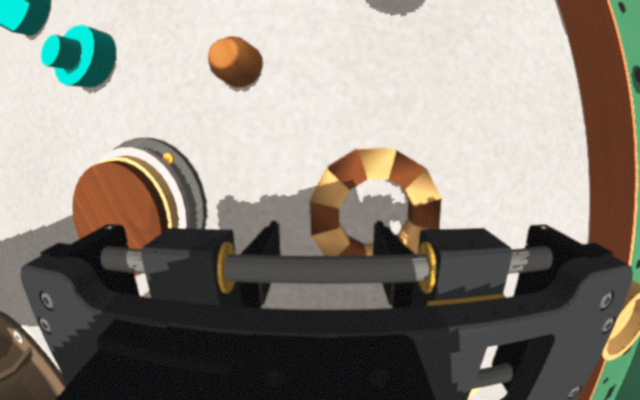

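The fingers (262 and 385, row 250) straddle the near wall at about column 320. I'll descend, close and lift.

send_rows --moves '[[[0,0,0.09,0,0,0],[0,0,0.15,0,0,0],[0,0,0.193,0,0,0],[0,0,0.193,0,0,0],[0,0,0.193,0,0,0],[0,0,0.193,0,0,0]]]'

```text
t: 4.85
eef_pos: [599.9, 152.7, 13.2]
tcp_rot: [-3.141, -0.002, -0.268]
ft_force: [-0.3, 0.5, 0.4]
opening: 0.572
```

send_rows --moves '[[[0,0,0,0,0,0],[0,0,0,0,0,0],[0,0,0,0,0,0],[0,0,0,0,0,0],[0,0,0,0,0,0],[0,0,0,0,0,0],[0,0,0,0,0,0],[0,0,0,0,0,0]]]' --grip 1

```text
t: 5.52
eef_pos: [599.1, 152.9, 11.8]
tcp_rot: [-3.142, -0.0, -0.268]
ft_force: [-0.1, 0.5, 2.5]
opening: 0.228
```

send_rows --moves '[[[0,0,-0.05,0,0,0],[0,0,-0.15,0,0,0],[0,0,-0.27,0,0,0],[0,0,-0.4,0,0,0],[0,0,-0.53,0,0,0],[0,0,-0.6,0,0,0],[0,0,-0.6,0,0,0],[0,0,-0.6,0,0,0]]]'

```text
t: 6.18
eef_pos: [599.1, 152.8, 192.5]
tcp_rot: [-3.141, -0.002, -0.268]
ft_force: [0.1, -0.3, -0.9]
opening: 0.231
```

Run:
```python
from h import *
plan(451,131,235,-.269)
```

```text
row [-0.4566, 0.2008, -0.1425, -0.0004, -0.0011, 0.0007]
```

send_rows --moves '[[[-0.1,0.04,-0.142,0,0,0],[-0.23,0.1,-0.142,0,0,0],[-0.36,0.16,-0.142,0,0,0],[-0.457,0.2,-0.142,0,0,0],[-0.457,0.2,-0.142,0,0,0],[-0.457,0.2,-0.142,0,0,0],[-0.457,0.2,-0.142,0,0,0],[-0.457,0.2,-0.142,0,0,0]]]'

```text
t: 6.85
eef_pos: [451.8, 131.3, 233.6]
tcp_rot: [3.141, 0.001, -0.268]
ft_force: [0.2, -0.3, -1.0]
opening: 0.227
```

Run:
```python
from h import *
s=env.state();print(s['eef_pos'])
c=wrist();save(c,'w4.png')
for th in ['base','ring_small']:
    for r in env.outline_of('wrist',th): print(th,r['confidence'],r['xy'],r['region'].sum(),wz(c,r['xy'],56))
# wood-disc colour near expected
p=wproj(c,[[451,201,56]])[0];print(p,c['image'][int(p[1]),int(p[0])])
```

```text
[451.82497524 131.31517512 233.61502582]
base 0.78 [310.4, 123.3] 6586 [[452.19900881 200.94550947]]
ring_small 0.7 [380.7, 203.4] 10503 [[505.04062269  93.6052939 ]]
[309.32249343 123.55039946] [169  94  51]
```

View pics/w4.png

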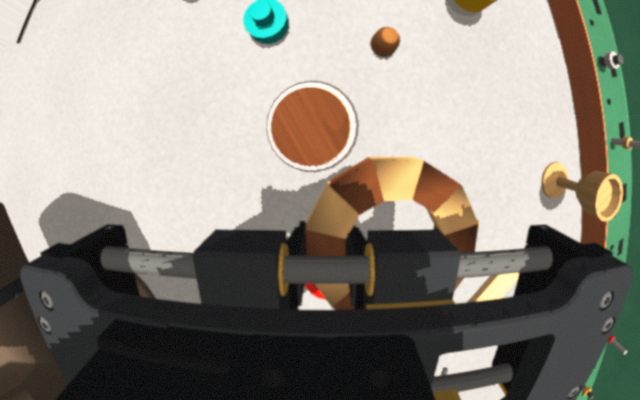

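The base disc is at (310,126) and the held ring at about (400,205), level and pinched. I'll measure both precisely.

```bash
python3 - <<'E'
s=open('h.py').read()
s=s.replace("def fit(c,region,x0,outer,inner=None,zs=(0,20)):","def fit(c,region,x0,outer,inner=None,zs=(0,20),rows=400):\n    region=region.copy();region[rows:]=0")
s=s.replace("        m=cv2.GaussianBlur(m.as","        m[rows:]=0;m=cv2.GaussianBlur(m.as")
s=s.replace("def ringfit(c,name,near,reg,z0=0):","def ringfit(c,name,near,reg,z0=0,rows=400):").replace("(z0,z0+20))","(z0,z0+20),rows)")
s+='''
def held(c,name,z0,rows=222):
    """centre of the held ring against its place expected from the grip, in tool axes"""
    T=pose();R=(DIM[name][0]+DIM[name][1])/4;e=T[:2,3]
    reg=max(env.outline_of('wrist',name),key=lambda r:r['region'].sum())['region'];out=[]
    yaw=env.state()['tcp_rot'][2];n=e+R*np.array([np.cos(yaw),np.sin(yaw)])
    o,i=DIM[name];x,f=fit(c,reg,[*n,yaw],lambda x,y,z,a:poly(x,y,z,o,a),lambda x,y,z,a:poly(x,y,z,i,a),(z0,z0+20),rows)
    d=x[:2]-e;u=np.array([np.cos(yaw),np.sin(yaw)]);v=np.array([-u[1],u[0]])
    print('held',x,f,'radial',d@u,'(exp',R,') tang(left)',d@v,'dyaw deg',np.degrees(x[2]-yaw))
    return x
def disc(c,near,z,r,lo,hi):
    hsv=cv2.cvtColor(c['image'],cv2.COLOR_RGB2HSV);m=cv2.inRange(hsv,lo,hi)
    p=wproj(c,[[*near,z]])[0];n,l,st,ce=cv2.connectedComponentsWithStats(m)
    k=l[int(p[1]),int(p[0])];cn=max(cv2.findContours((l==k).astype(np.uint8),0,1)[0],key=len)[:,0]
    w=wz(c,cv2.convexHull(cn)[:,0],z).astype(np.float32)
    e=cv2.fitEllipse(w);print('disc',e,'vs dia',2*r);return np.array(e[0])
'''
open('h.py','w').write(s)
E
python3 - <<'E'
from h import *
c=wrist();r=max(env.outline_of('wrist','base'),key=lambda r:r['confidence'])
circ=lambda d:(lambda x,y,z,a:poly(x,y,z,d,a,36))
disc(c,(451,201),56,44,(0,100,60),(25,255,230))
print('base', c['T'][:3,3])
held(c,'ring_small',pose()[2,3]-12)
E
```

```text
disc ((451.1368408203125, 198.0225830078125), (85.38542175292969, 85.95173645019531), 6.524913311004639) vs dia 88
base [468.095003   194.4985873  394.68129378]
held [ 4.87043670e+02  1.20433131e+02 -2.59843050e-01] 0.019626140594482422 radial 37.33874166577613 (exp 38.5 ) tang(left) -1.0063890270885958 dyaw deg 0.46032988010071946
```

Run:
```python
from h import *
plan(415.9,208.9,100,-.269)
```

```text
row [-0.1817, -0.2184, 0.4466, 0.0002, 0.0003, 0.0007]
```

send_rows --moves '[[[-0.09,-0.11,0.05,0,0,0],[-0.1817,-0.2184,0.15,0,0,0],[-0.1817,-0.2184,0.25,0,0,0],[-0.1817,-0.2184,0.35,0,0,0],[-0.1817,-0.2184,0.42,0,0,0],[-0.1817,-0.2184,0.4466,0,0,0],[-0.1817,-0.2184,0.4466,0,0,0],[-0.1817,-0.2184,0.4466,0,0,0],[-0.1817,-0.2184,0.4466,0,0,0],[-0.1817,-0.2184,0.4466,0,0,0]]]'

```text
t: 7.98
eef_pos: [416.4, 208.9, 101.6]
tcp_rot: [-3.14, -0.002, -0.268]
ft_force: [-0.1, 0.3, -2.1]
opening: 0.229
```

Run:
```python
from h import *
plan(415.9,208.9,69,-.269)
```

```text
row [-0.0017, 0.0006, 0.1086, -0.0008, -0.0013, 0.0005]
```

send_rows --moves '[[[0,0,0.04,0,0,0],[0,0,0.07,0,0,0],[0,0,0.09,0,0,0],[0,0,0.105,0,0,0],[0,0,0.105,0,0,0],[0,0,0.105,0,0,0],[0,0,0.105,0,0,0]]]'

```text
t: 8.57
eef_pos: [415.8, 208.9, 69.0]
tcp_rot: [-3.142, -0.0, -0.268]
ft_force: [-0.3, -0.6, -0.8]
opening: 0.229
```

send_rows --moves '[[[0,0,0,0,0,0],[0,0,0,0,0,0],[0,0,0,0,0,0],[0,0,0,0,0,0],[0,0,0,0,0,0]]]' --grip 0.1

```text
t: 8.98
eef_pos: [415.7, 208.9, 68.9]
tcp_rot: [-3.142, -0.0, -0.268]
ft_force: [-1.1, -0.5, 0.2]
opening: 0.447
```

send_rows --moves '[[[0,0,-0.07,0,0,0],[0,0,-0.2,0,0,0],[0,0,-0.34,0,0,0],[0,0,-0.48,0,0,0],[0,0,-0.6,0,0,0],[0,0,-0.6,0,0,0],[0,0,-0.6,0,0,0]]]'

```text
t: 9.57
eef_pos: [416.0, 209.0, 250.5]
tcp_rot: [-3.139, -0.003, -0.268]
ft_force: [-0.4, -0.3, -0.1]
opening: 0.448
```

Run:
```python
from h import *
plan(440,-30,250,-.1);plan(452,-250,250,0)
```

```text
row [0.2878, 0.7472, 0.0011, -0.0012, -0.0023, -0.1068]
row [0.5204, 1.4438, 0.0004, -0.0011, -0.0024, -0.1705]
```

send_rows --moves '[[[0.288,0.747,0,0,0,-0.17],[0.288,0.747,0,0,0,-0.17],[0.288,0.747,0,0,0,-0.17],[0.288,0.747,0,0,0,-0.17],[0.288,0.747,0,0,0,-0.17],[0.288,0.747,0,0,0,-0.17],[0.288,0.747,0,0,0,-0.17]]]'

```text
t: 10.15
eef_pos: [439.7, -35.2, 247.3]
tcp_rot: [3.141, 0.002, -0.005]
ft_force: [-1.0, 0.3, -0.3]
opening: 0.45
```

send_rows --moves '[[[0.04,0.733,0,0,0,0],[0.04,0.733,0,0,0,0],[0.04,0.733,0,0,0,0],[0.04,0.733,0,0,0,0],[0.04,0.733,0,0,0,0],[0.04,0.733,0,0,0,0],[0.04,0.733,0,0,0,0],[0.04,0.733,0,0,0,0],[0.04,0.733,0,0,0,0]]]'

```text
t: 10.9
eef_pos: [451.2, -248.6, 248.0]
tcp_rot: [-3.14, 0.001, -0.0]
ft_force: [-0.8, 0.3, -0.8]
opening: 0.449
```

```bash
cat >> h.py <<'E'
def ringlook(name,near,fn,rows=400):
    c=wrist();near=np.array(near);r=best('wrist',name,near,20,c)
    if r is None: print('none');save(c,fn);return
    x,f=ringfit(c,name,near,r['region'],0,rows);print(name,x,'yaw deg%30',np.degrees(x[2])%30,'cost',f)
    for d in DIM[name]: cv2.polylines(c['image'],[np.round(wproj(c,poly(x[0],x[1],20,d,x[2]))).astype(np.int32)],True,(0,255,0),1)
    save(c,fn);return x
E
python3 - <<'E'
from h import *
print(pose()[:3,3]);ringlook('ring_medium',(452,-178),'w5.png')
E
```

```text
[ 451.17163763 -248.64469294  248.0322958 ]
ring_medium [ 4.50606300e+02 -1.77364842e+02 -1.90988515e-01] yaw deg%30 19.057164147576458 cost 0.08045405149459839
```

Run:
```python
from h import *
plan(403.5,-168.3,70,-.191)
```

```text
row [-0.1595, -0.2674, 0.5957, -0.0002, 0.0003, 0.122]
```

send_rows --moves '[[[-0.1595,-0.2674,0.25,0,0,0.122],[-0.1595,-0.2674,0.4,0,0,0.122],[-0.1595,-0.2674,0.52,0,0,0.122],[-0.1595,-0.2674,0.596,0,0,0.122],[-0.1595,-0.2674,0.596,0,0,0.122],[-0.1595,-0.2674,0.596,0,0,0.122],[-0.1595,-0.2674,0.596,0,0,0.122],[-0.1595,-0.2674,0.596,0,0,0.122],[-0.1595,-0.2674,0.596,0,0,0.122],[-0.1595,-0.2674,0.596,0,0,0.122]]]' --grip -0.15

```text
t: 11.83
eef_pos: [404.8, -170.5, 71.9]
tcp_rot: [3.14, -0.004, -0.193]
ft_force: [0.4, -0.3, -0.2]
opening: 0.576
```

Run:
```python
from h import *
plan(403.5,-168.3,12,-.191)
```

```text
row [-0.0064, -0.0068, 0.1998, 0.0009, -0.0023, -0.001]
```

send_rows --moves '[[[0,-0.004,0.09,0,0,0],[0,-0.004,0.15,0,0,0],[0,-0.004,0.195,0,0,0],[0,-0.004,0.195,0,0,0],[0,-0.004,0.195,0,0,0],[0,-0.004,0.195,0,0,0]]]'

```text
t: 12.33
eef_pos: [404.5, -169.0, 12.7]
tcp_rot: [3.141, -0.002, -0.193]
ft_force: [-0.4, -0.4, 0.6]
opening: 0.573
```

send_rows --moves '[[[0,0,0,0,0,0],[0,0,0,0,0,0],[0,0,0,0,0,0],[0,0,0,0,0,0],[0,0,0,0,0,0],[0,0,0,0,0,0],[0,0,0,0,0,0],[0,0,0,0,0,0]]]' --grip 1

```text
t: 13.0
eef_pos: [404.0, -168.6, 11.7]
tcp_rot: [3.142, -0.0, -0.193]
ft_force: [-0.1, 0.1, 5.8]
opening: 0.228
```

send_rows --moves '[[[0,0,-0.05,0,0,0],[0,0,-0.15,0,0,0],[0,0,-0.27,0,0,0],[0,0,-0.4,0,0,0],[0,0,-0.53,0,0,0],[0,0,-0.65,0,0,0],[0,0,-0.75,0,0,0],[0,0,-0.75,0,0,0],[0,0,-0.75,0,0,0]]]'

```text
t: 13.75
eef_pos: [404.1, -168.6, 237.5]
tcp_rot: [3.14, -0.003, -0.192]
ft_force: [0.1, 0.2, -1.0]
opening: 0.227
```

Run:
```python
from h import *
plan(435,131,240,-.191)
```

```text
row [-0.0899, -1.0001, -0.0097, 0.0007, -0.0017, -0.0008]
```

send_rows --moves '[[[-0.01,-0.1,-0.01,0,0,0],[-0.02,-0.22,-0.01,0,0,0],[-0.03,-0.35,-0.01,0,0,0],[-0.045,-0.48,-0.01,0,0,0],[-0.055,-0.61,-0.01,0,0,0],[-0.065,-0.74,-0.01,0,0,0],[-0.08,-0.87,-0.01,0,0,0],[-0.09,-0.96,-0.01,0,0,0],[-0.09,-1,-0.01,0,0,0],[-0.09,-1,-0.01,0,0,0],[-0.09,-1,-0.01,0,0,0],[-0.09,-1,-0.01,0,0,0]]]'

```text
t: 14.75
eef_pos: [434.4, 130.3, 238.5]
tcp_rot: [3.141, 0.002, -0.193]
ft_force: [-0.8, -0.4, -1.1]
opening: 0.23
```

```bash
cat >> h.py <<'E'
def placecheck(heldname,z0,under,uz,fn,rows=222,exp=(451.1,198)):
    """under: placed ring name with underside uz; prints TCP target that brings the held ring over it"""
    c=wrist();T=pose();h=held(c,heldname,z0,rows) if heldname else None
    b=None
    L=[r for r in env.outline_of('wrist',under) if np.hypot(*(wz(c,r['xy'],uz+10)[0]-exp))<40]
    if L:
        r=max(L,key=lambda r:r['confidence']);b,f=ringfit(c,under,exp,r['region'],uz,215);print('under',b,f,r['confidence'])
        for d in DIM[under]: cv2.polylines(c['image'],[np.round(wproj(c,poly(b[0],b[1],uz+20,d,b[2]))).astype(np.int32)],True,(0,255,0),1)
    if h is not None:
        for d in DIM[heldname]: cv2.polylines(c['image'],[np.round(wproj(c,poly(h[0],h[1],z0+20,d,h[2]))).astype(np.int32)],True,(255,0,255),1)
        if b is not None: print('tcp target',T[:2,3]+b[:2]-h[:2])
        print('tcp target for base centre',T[:2,3]+np.array([451.1,198.0])-h[:2])
    save(c,fn)
E
python3 - <<'E'
from h import *
print(pose()[:3,3]);placecheck('ring_medium',pose()[2,3]-11.8,'ring_small',56,'w6.png')
E
```

```text
[434.39258664 130.33740435 238.50787722]
held [ 4.80475784e+02  1.21581839e+02 -1.98426853e-01] 0.019694864749908447 radial 46.733283725655625 (exp 48.0 ) tang(left) 0.45878057454277793 dyaw deg -0.26497781602853676
under [4.51251223e+02 1.98166292e+02 2.96986703e-01] 0.1304197907447815 0.76
tcp target [405.30447284 206.71652068]
tcp target for base centre [405.15324946 206.55022821]
```

View pics/w6.png

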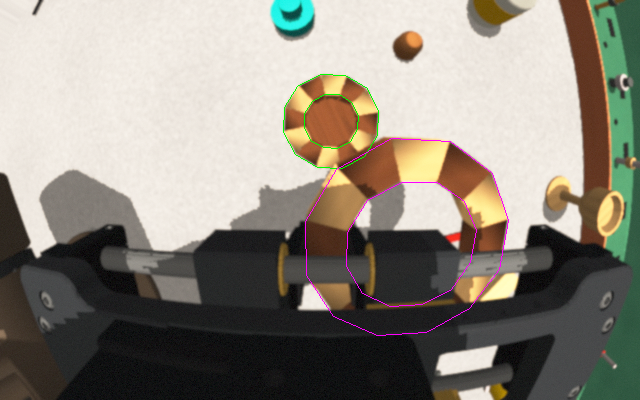

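The small ring sits flat and centred on the base at (331,121). The held medium ring fits its overlay, so I'll place it.

Run:
```python
from h import *
plan(405.3,206.7,120,-.193)
```

```text
row [-0.1453, -0.2318, 0.3975, 0.0002, 0.0003, -0.0006]
```

send_rows --moves '[[[-0.07,-0.11,0.05,0,0,0],[-0.145,-0.2318,0.12,0,0,0],[-0.145,-0.2318,0.22,0,0,0],[-0.145,-0.2318,0.32,0,0,0],[-0.145,-0.2318,0.39,0,0,0],[-0.145,-0.2318,0.3975,0,0,0],[-0.145,-0.2318,0.3975,0,0,0],[-0.145,-0.2318,0.3975,0,0,0],[-0.145,-0.2318,0.3975,0,0,0],[-0.145,-0.2318,0.3975,0,0,0],[-0.145,-0.2318,0.3975,0,0,0]]]'

```text
t: 15.82
eef_pos: [405.8, 207.6, 121.2]
tcp_rot: [-3.141, -0.002, -0.193]
ft_force: [0.2, -0.1, -0.3]
opening: 0.229
```

Run:
```python
from h import *
plan(405.3,206.7,88.8,-.193)
```

```text
row [-0.0014, 0.0034, 0.1081, -0.0005, -0.001, 0.0002]
```

send_rows --moves '[[[0,0.002,0.04,0,0,0],[0,0.002,0.07,0,0,0],[0,0.002,0.09,0,0,0],[0,0.002,0.105,0,0,0],[0,0.002,0.105,0,0,0],[0,0.002,0.105,0,0,0],[0,0.002,0.105,0,0,0],[0,0.002,0.105,0,0,0]]]'

```text
t: 16.48
eef_pos: [405.4, 207.1, 89.0]
tcp_rot: [-3.141, -0.0, -0.192]
ft_force: [0.1, -0.4, -0.9]
opening: 0.229
```

Run:
```python
from h import *
s=env.state();print(s['eef_pos'],s['ft_force'])
```

```text
[405.42002443 207.07736615  89.00378276] [ 0.10576142 -0.35458021 -0.85320519]
```

send_rows --moves '[[[0,0,0.002,0,0,0],[0,0,0.002,0,0,0],[0,0,0.002,0,0,0],[0,0,0.002,0,0,0],[0,0,0.002,0,0,0]]]' --grip 0.1

```text
t: 16.9
eef_pos: [405.3, 207.0, 88.2]
tcp_rot: [-3.142, -0.0, -0.192]
ft_force: [0.4, -0.3, -0.4]
opening: 0.447
```

send_rows --moves '[[[0,0,-0.07,0,0,0],[0,0,-0.2,0,0,0],[0,0,-0.34,0,0,0],[0,0,-0.48,0,0,0],[0,0,-0.54,0,0,0],[0,0,-0.54,0,0,0]]]'

```text
t: 17.4
eef_pos: [406.5, 207.5, 254.4]
tcp_rot: [-3.138, -0.007, -0.192]
ft_force: [1.1, 0.2, -0.4]
opening: 0.453
```

send_rows --moves '[[[0.285,0.851,0,0,0,-0.123],[0.285,0.851,0,0,0,-0.123],[0.285,0.851,0,0,0,-0.123],[0.285,0.851,0,0,0,-0.123],[0.285,0.851,0,0,0,-0.123],[0.285,0.851,0,0,0,-0.123],[0.285,0.851,0,0,0,-0.123],[0.285,0.851,0,0,0,-0.123]]]'

```text
t: 18.07
eef_pos: [440.7, -63.7, 249.1]
tcp_rot: [3.141, 0.001, -0.003]
ft_force: [-1.0, 0.8, -0.1]
opening: 0.447
```

send_rows --moves '[[[0.1,0.8,0,0,0,0],[0.1,0.8,0,0,0,0],[0.1,0.8,0,0,0,0],[0.1,0.8,0,0,0,0],[0.1,0.8,0,0,0,0],[0.1,0.8,0,0,0,0],[0.1,0.8,0,0,0,0]]]'

```text
t: 18.65
eef_pos: [470.9, -304.4, 248.5]
tcp_rot: [3.141, 0.001, -0.002]
ft_force: [-0.3, 0.8, 0.5]
opening: 0.446
```

send_rows --moves '[[[0.107,0.583,0,0,0,0],[0.107,0.583,0,0,0,0],[0.107,0.583,0,0,0,0],[0.107,0.583,0,0,0,0],[0.107,0.583,0,0,0,0],[0.107,0.583,0,0,0,0],[0.107,0.583,0,0,0,0],[0.107,0.583,0,0,0,0],[0.107,0.583,0,0,0,0]]]'

```text
t: 19.4
eef_pos: [503.1, -473.1, 250.4]
tcp_rot: [-3.141, 0.0, 0.002]
ft_force: [0.5, 0.8, 0.5]
opening: 0.451
```

Run:
```python
from h import *
print(pose()[:3,3]);x=ringlook('ring_large',(502,-405),'w7.png')
for k in range(-2,3):
    a=x[2]+k*np.pi/6; print(np.degrees(a),a)
```

```text
[ 503.0925611  -473.11507535  250.38432161]
ring_large [ 5.03094417e+02 -4.11689961e+02  6.23345706e-02] yaw deg%30 3.571507814797347 cost 0.09616643190383911
-56.42849218520265 -0.9848629805676761
-26.42849218520265 -0.46126420496937726
3.571507814797347 0.06233457062892156
33.57150781479734 0.5859333462272204
63.57150781479734 1.1095321218255192
```

Run:
```python
from h import *
plan(446.2,-415.2,70,.0623)
```

```text
row [-0.1895, -0.1951, 0.6023, 0.0002, -0.0002, -0.0385]
```

send_rows --moves '[[[-0.1895,-0.195,0.25,0,0,-0.0385],[-0.1895,-0.195,0.4,0,0,-0.0385],[-0.1895,-0.195,0.52,0,0,-0.0385],[-0.1895,-0.195,0.602,0,0,-0.0385],[-0.1895,-0.195,0.602,0,0,-0.0385],[-0.1895,-0.195,0.602,0,0,-0.0385],[-0.1895,-0.195,0.602,0,0,-0.0385],[-0.1895,-0.195,0.602,0,0,-0.0385],[-0.1895,-0.195,0.602,0,0,-0.0385],[-0.1895,-0.195,0.602,0,0,-0.0385]]]' --grip -0.15

```text
t: 20.33
eef_pos: [446.9, -417.2, 71.8]
tcp_rot: [3.139, -0.002, 0.061]
ft_force: [0.5, -0.5, 0.4]
opening: 0.572
```

Run:
```python
from h import *
plan(446.2,-415.2,12,.0623);save(wrist(),'w8.png')
```

```text
row [-0.0022, -0.0074, 0.1993, 0.0019, -0.0014, -0.0006]
```

View pics/w8.png

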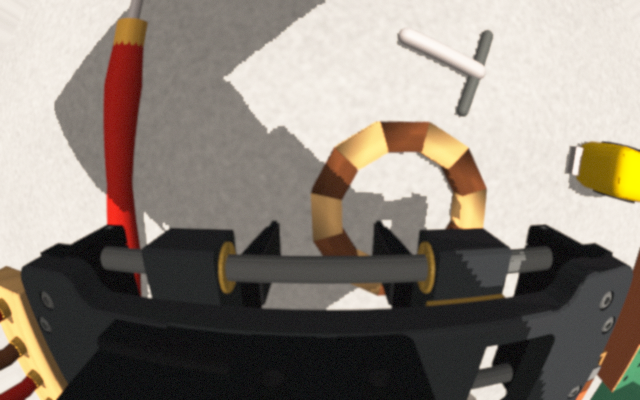

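The wall, at about (335,225), lies between the fingers, and the screwdriver is well clear to the left. Grasping.

send_rows --moves '[[[0,-0.004,0.09,0,0,0],[0,-0.004,0.15,0,0,0],[0,-0.004,0.195,0,0,0],[0,-0.004,0.195,0,0,0],[0,-0.004,0.195,0,0,0],[0,-0.004,0.195,0,0,0]]]'

```text
t: 20.88
eef_pos: [446.3, -415.6, 12.3]
tcp_rot: [3.14, -0.001, 0.061]
ft_force: [-0.2, -0.8, -0.1]
opening: 0.575
```

send_rows --moves '[[[0,0,0,0,0,0],[0,0,0,0,0,0],[0,0,0,0,0,0],[0,0,0,0,0,0],[0,0,0,0,0,0],[0,0,0,0,0,0],[0,0,0,0,0,0],[0,0,0,0,0,0]]]' --grip 1

```text
t: 21.55
eef_pos: [446.0, -415.2, 11.3]
tcp_rot: [3.141, -0.0, 0.061]
ft_force: [0.5, 0.9, 3.6]
opening: 0.226
```

send_rows --moves '[[[0,0,-0.05,0,0,0],[0,0,-0.15,0,0,0],[0,0,-0.27,0,0,0],[0,0,-0.4,0,0,0],[0,0,-0.53,0,0,0],[0,0,-0.65,0,0,0],[0,0,-0.78,0,0,0],[0,0,-0.8,0,0,0],[0,0,-0.8,0,0,0],[0,0,-0.8,0,0,0]]]'

```text
t: 22.38
eef_pos: [445.5, -414.8, 250.3]
tcp_rot: [-3.141, 0.001, 0.061]
ft_force: [-0.4, -0.3, -2.2]
opening: 0.228
```

Run:
```python
from h import *
plan(435,-130,250,.0623);plan(420,129,250,.0623)
```

```text
row [0.0232, -0.9496, 0.0015, -0.0004, 0.0004, -0.0007]
row [0.0261, -1.8144, 0.002, -0.0004, 0.0004, -0.0007]
```

send_rows --moves '[[[0.003,-0.1,0,0,0,0],[0.006,-0.22,0,0,0,0],[0.009,-0.35,0,0,0,0],[0.012,-0.48,0,0,0,0],[0.015,-0.61,0,0,0,0],[0.018,-0.74,0,0,0,0],[0.02,-0.85,0,0,0,0],[0.023,-0.95,0,0,0,0]]]'

```text
t: 23.05
eef_pos: [434.0, -127.9, 249.2]
tcp_rot: [-3.14, 0.003, 0.062]
ft_force: [-0.0, -0.2, -1.5]
opening: 0.227
```

send_rows --moves '[[[0,-0.1,0,0,0,0],[0,-0.22,0,0,0,0],[0,-0.35,0,0,0,0],[0.001,-0.48,0,0,0,0],[0.002,-0.61,0,0,0,0],[0.003,-0.74,0,0,0,0],[0.003,-0.82,0,0,0,0],[0.003,-0.865,0,0,0,0],[0.003,-0.865,0,0,0,0],[0.003,-0.865,0,0,0,0],[0.003,-0.865,0,0,0,0]]]'

```text
t: 23.97
eef_pos: [420.0, 128.3, 250.0]
tcp_rot: [3.141, 0.002, 0.061]
ft_force: [0.1, -0.1, -1.7]
opening: 0.229
```

Run:
```python
from h import *
print(pose()[:3,3]);placecheck('ring_large',pose()[2,3]-11.4,'ring_medium',76,'w9.png')
```

```text
[419.97568183 128.26007671 250.04037921]
held [4.75712794e+02 1.29688503e+02 6.70923113e-02] 0.025146842002868652 radial 55.58842815472589 (exp 57.0 ) tang(left) -1.6887739994399966 dyaw deg 0.41003940533210775
under [4.51932576e+02 1.97612117e+02 3.22686782e-01] 0.37197303771972656 0.65
tcp target [396.34280606 195.9681174 ]
tcp target for base centre [395.51022964 196.35600058]
```

View pics/w9.png

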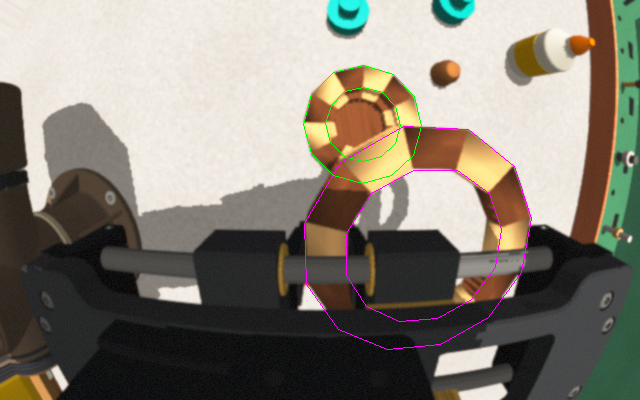

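The medium ring sits at (362,123), concentric with the small one. I'll set the large ring to match.

Run:
```python
from h import *
plan(396,196.2,142,.0623)
```

```text
row [-0.0671, -0.2319, 0.3624, 0.0001, 0.0005, -0.0016]
```

send_rows --moves '[[[-0.03,-0.11,0.05,0,0,0],[-0.067,-0.232,0.12,0,0,0],[-0.067,-0.232,0.22,0,0,0],[-0.067,-0.232,0.31,0,0,0],[-0.067,-0.232,0.3624,0,0,0],[-0.067,-0.232,0.3624,0,0,0],[-0.067,-0.232,0.3624,0,0,0],[-0.067,-0.232,0.3624,0,0,0],[-0.067,-0.232,0.3624,0,0,0],[-0.067,-0.232,0.3624,0,0,0],[-0.067,-0.232,0.3624,0,0,0]]]'

```text
t: 25.03
eef_pos: [396.3, 197.0, 143.1]
tcp_rot: [-3.141, -0.002, 0.061]
ft_force: [-0.8, -0.1, -1.2]
opening: 0.228
```

Run:
```python
from h import *
plan(396,196.2,108.4,.0623)
```

```text
row [-0.0015, 0.0028, 0.1158, -0.0002, -0.001, -0.0008]
```

send_rows --moves '[[[0,0.001,0.04,0,0,0],[0,0.001,0.075,0,0,0],[0,0.001,0.1,0,0,0],[0,0.001,0.112,0,0,0],[0,0.001,0.112,0,0,0],[0,0.001,0.112,0,0,0],[0,0.001,0.112,0,0,0],[0,0.001,0.112,0,0,0],[0,0.001,0.114,0,0,0]]]'

```text
t: 25.78
eef_pos: [396.2, 196.9, 108.5]
tcp_rot: [-3.141, -0.001, 0.061]
ft_force: [-1.2, 0.3, -1.7]
opening: 0.228
```

send_rows --moves '[[[0,0,0,0,0,0],[0,0,0,0,0,0],[0,0,0,0,0,0],[0,0,0,0,0,0],[0,0,0,0,0,0]]]' --grip 0.1

```text
t: 26.2
eef_pos: [396.1, 196.8, 108.2]
tcp_rot: [3.142, -0.0, 0.061]
ft_force: [-1.4, 1.0, 0.8]
opening: 0.443
```

send_rows --moves '[[[0,0,-0.07,0,0,0],[0,0,-0.2,0,0,0],[0,0,-0.34,0,0,0],[0,0,-0.48,0,0,0],[0,0,-0.5,0,0,0],[0,0,-0.5,0,0,0],[0,0,-0.5,0,0,0]]]'

```text
t: 26.78
eef_pos: [395.7, 196.7, 257.6]
tcp_rot: [3.142, -0.0, 0.061]
ft_force: [-0.0, 0.1, 0.3]
opening: 0.452
```

Run:
```python
from h import *
plan(520,-40,250,0)
```

```text
row [0.3654, 0.8128, 0.0254, 0.0001, -0.0, 0.039]
```

send_rows --moves '[[[0.365,0.813,0.025,0,0,0.039],[0.365,0.813,0.025,0,0,0.039],[0.365,0.813,0.025,0,0,0.039],[0.365,0.813,0.025,0,0,0.039],[0.365,0.813,0.025,0,0,0.039],[0.365,0.813,0.025,0,0,0.039],[0.365,0.813,0.025,0,0,0.039],[0.365,0.813,0.025,0,0,0.039]]]' --grip -0.4

```text
t: 27.45
eef_pos: [521.0, -43.1, 247.7]
tcp_rot: [-3.141, 0.004, -0.004]
ft_force: [-1.1, -0.7, -0.3]
opening: 0.7
```

send_rows --moves '[[[0.393,0.533,0,0,0,0],[0.393,0.533,0,0,0,0],[0.393,0.533,0,0,0,0],[0.393,0.533,0,0,0,0],[0.393,0.533,0,0,0,0],[0.393,0.533,0,0,0,0],[0.393,0.533,0,0,0,0],[0.393,0.533,0,0,0,0],[0.393,0.533,0,0,0,0]]]'

```text
t: 28.2
eef_pos: [637.5, -198.4, 249.9]
tcp_rot: [-3.141, 0.001, 0.001]
ft_force: [0.1, -0.2, -1.2]
opening: 0.699
```

```bash
cat >> h.py <<'E'
def caulfit(c,near,yaws,z0=0,rows=400):
    r=max(env.outline_of('wrist','caul'),key=lambda r:r['confidence'])
    x,f=fit(c,r['region'],[*near,np.array(yaws)],lambda x,y,z,a:rect(x,y,z,160,40,a),None,(z0,z0+18),rows)
    print('caul',x,np.degrees(x[2]),f,r['confidence']);cv2.polylines(c['image'],[np.round(wproj(c,rect(x[0],x[1],z0+18,160,40,x[2]))).astype(np.int32)],True,(0,255,0),1)
    return x
E
python3 - <<'E'
from h import *
print(pose()[:3,3]);c=wrist();x=caulfit(c,(640,-132),[.5,.7]);save(c,'w10.png')
plan(x[0],x[1],70,x[2]-np.pi/2)
E
```

```text
[ 637.52914042 -198.39656116  249.91828231]
caul [ 638.92251838 -127.26913537    0.66169996] 37.91261498131499 0.05822938680648804 0.9
row [0.0042, -0.2379, 0.6025, 0.0, 0.0001, 0.5795]
```

View pics/w10.png

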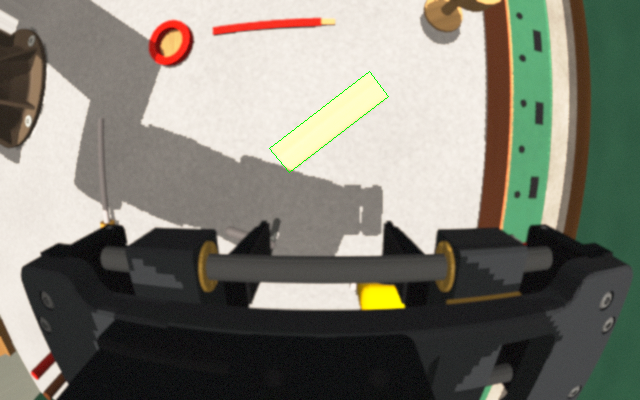

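The overlay matches the caul at (329,121). Grasping it across its width at mid-length.

send_rows --moves '[[[0.004,-0.238,0.2,0,0,0.08],[0.004,-0.238,0.3,0,0,0.16],[0.004,-0.238,0.4,0,0,0.24],[0.004,-0.238,0.5,0,0,0.32],[0.004,-0.238,0.56,0,0,0.4],[0.004,-0.238,0.6025,0,0,0.48],[0.004,-0.238,0.6025,0,0,0.56],[0.004,-0.238,0.6025,0,0,0.58],[0.004,-0.238,0.6025,0,0,0.58],[0.004,-0.238,0.6025,0,0,0.58],[0.004,-0.238,0.6025,0,0,0.58],[0.004,-0.238,0.6025,0,0,0.58]]]'

```text
t: 29.3
eef_pos: [639.4, -128.3, 70.4]
tcp_rot: [-3.141, -0.001, -0.91]
ft_force: [1.4, -0.1, 0.3]
opening: 0.703
```

Run:
```python
from h import *
plan(638.9,-127.3,12,.6617-np.pi/2)
```

```text
row [-0.0037, -0.0008, 0.1945, -0.0002, -0.0004, -0.0004]
```

send_rows --moves '[[[-0.003,0,0.08,0,0,0],[-0.003,0,0.14,0,0,0],[-0.003,0,0.194,0,0,0],[-0.003,0,0.194,0,0,0],[-0.003,0,0.194,0,0,0],[-0.003,0,0.194,0,0,0]]]'

```text
t: 29.8
eef_pos: [639.1, -127.8, 12.6]
tcp_rot: [-3.141, -0.001, -0.911]
ft_force: [0.1, 0.0, 0.0]
opening: 0.697
```

send_rows --moves '[[[0,0,0,0,0,0],[0,0,0,0,0,0],[0,0,0,0,0,0],[0,0,0,0,0,0],[0,0,0,0,0,0],[0,0,0,0,0,0],[0,0,0,0,0,0]]]' --grip 1

```text
t: 30.38
eef_pos: [638.9, -127.8, 12.1]
tcp_rot: [-3.141, -0.0, -0.911]
ft_force: [-0.6, 0.1, 4.7]
opening: 0.419
```

send_rows --moves '[[[0,0,-0.05,0,0,0],[0,0,-0.15,0,0,0],[0,0,-0.27,0,0,0],[0,0,-0.4,0,0,0],[0,0,-0.53,0,0,0],[0,0,-0.65,0,0,0],[0,0,-0.73,0,0,0],[0,0,-0.73,0,0,0],[0,0,-0.73,0,0,0]]]'

```text
t: 31.13
eef_pos: [638.9, -127.8, 231.6]
tcp_rot: [-3.141, -0.002, -0.911]
ft_force: [0.7, -0.5, -1.3]
opening: 0.419
```

Run:
```python
from h import *
T=pose();c=wrist();x=caulfit(c,T[:2,3],[.66],T[2,3]-12,225);d=T[:3,:3].T@np.array([*(x[:2]-T[:2,3]),0]);print('caul centre in tool',d)
save(c,'w11.png');plan(570,-5,232,-.91);plan(452.9,198.3,232,-.91)
```

```text
caul [ 639.32025901 -127.57697404    0.66875975] 38.31711125014903 0.02396082878112793 0.68
caul centre in tool [ 0.13315573 -0.47480618  0.00074285]
row [-0.4621, -0.0708, -0.0086, 0.0009, 0.0012, -0.0007]
row [-1.2368, -0.1777, -0.0073, 0.0009, 0.0012, -0.0007]
```

View pics/w11.png

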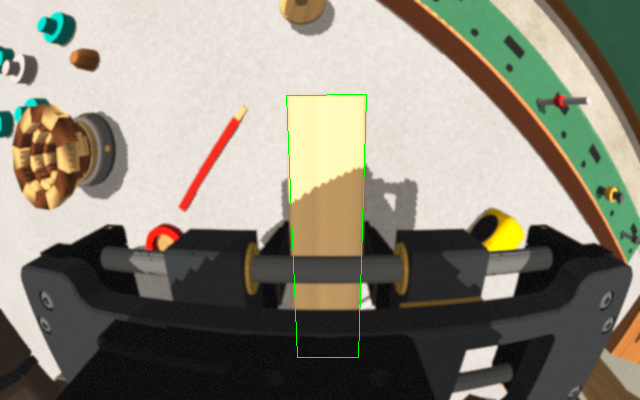

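The caul is held level with its centre at the TCP, and the ring stack is at (45,155). Carrying it over.

send_rows --moves '[[[-0.08,-0.01,-0.008,0,0,0],[-0.2,-0.03,-0.008,0,0,0],[-0.33,-0.05,-0.008,0,0,0],[-0.46,-0.07,-0.008,0,0,0],[-0.59,-0.09,-0.008,0,0,0],[-0.72,-0.105,-0.008,0,0,0],[-0.83,-0.12,-0.008,0,0,0],[-0.9,-0.13,-0.008,0,0,0]]]'

```text
t: 31.9
eef_pos: [501.6, 111.7, 231.5]
tcp_rot: [3.139, 0.002, -0.91]
ft_force: [0.1, 0.0, -0.8]
opening: 0.419
```

send_rows --moves '[[[-0.1,-0.014,0,0,0,0],[-0.2,-0.028,0,0,0,0],[-0.3,-0.042,0,0,0,0],[-0.337,-0.048,0.05,0,0,0],[-0.337,-0.048,0.12,0,0,0],[-0.337,-0.048,0.18,0,0,0],[-0.337,-0.048,0.22,0,0,0],[-0.337,-0.048,0.22,0,0,0],[-0.337,-0.048,0.22,0,0,0],[-0.337,-0.048,0.22,0,0,0],[-0.337,-0.048,0.22,0,0,0],[-0.337,-0.048,0.22,0,0,0]]]'

```text
t: 32.9
eef_pos: [453.8, 198.2, 167.7]
tcp_rot: [-3.141, -0.0, -0.911]
ft_force: [0.2, -0.9, -1.2]
opening: 0.416
```

Run:
```python
from h import *
plan(452.9,198.3,129,-.911)
```

```text
row [-0.0021, 0.0022, 0.1289, -0.0006, -0.0003, -0.0001]
```

send_rows --moves '[[[-0.002,0.002,0.04,0,0,0],[-0.002,0.002,0.08,0,0,0],[-0.002,0.002,0.11,0,0,0],[-0.002,0.002,0.126,0,0,0],[-0.002,0.002,0.126,0,0,0],[-0.002,0.002,0.126,0,0,0],[-0.002,0.002,0.126,0,0,0],[-0.002,0.002,0.128,0,0,0],[-0.002,0.002,0.128,0,0,0]]]'

```text
t: 33.65
eef_pos: [452.8, 198.4, 129.0]
tcp_rot: [-3.141, -0.0, -0.911]
ft_force: [0.4, -1.0, -1.0]
opening: 0.418
```

send_rows --moves '[[[0,0,0,0,0,0],[0,0,0,0,0,0],[0,0,0,0,0,0],[0,0,0,0,0,0],[0,0,0,0,0,0],[0,0,0,0,0,0]]]' --grip -0.3

```text
t: 34.15
eef_pos: [452.7, 198.3, 128.7]
tcp_rot: [3.142, -0.0, -0.911]
ft_force: [-0.2, 0.9, 0.4]
opening: 0.647
```

send_rows --moves '[[[0,0,-0.07,0,0,0],[0,0,-0.2,0,0,0],[0,0,-0.34,0,0,0],[0,0,-0.42,0,0,0],[0,0,-0.42,0,0,0],[0,0,-0.42,0,0,0]]]'

```text
t: 34.65
eef_pos: [452.9, 198.4, 255.7]
tcp_rot: [-3.139, -0.001, -0.911]
ft_force: [-0.4, -0.8, -1.1]
opening: 0.653
```

Run:
```python
from h import *
plan(475,357,255,0)
```

```text
row [-0.3725, -0.3823, 0.0028, -0.0011, -0.0014, -0.58]
```

send_rows --moves '[[[-0.3725,-0.382,0,0,0,-0.58],[-0.3725,-0.382,0,0,0,-0.58],[-0.3725,-0.382,0,0,0,-0.58],[-0.3725,-0.382,0,0,0,-0.58],[-0.3725,-0.382,0,0,0,-0.58],[-0.3725,-0.382,0,0,0,-0.58],[-0.3725,-0.382,0,0,0,-0.58],[-0.3725,-0.382,0,0,0,-0.58],[-0.3725,-0.382,0,0,0,-0.58],[-0.3725,-0.382,0,0,0,-0.58],[-0.3725,-0.382,0,0,0,-0.58]]]'

```text
t: 35.57
eef_pos: [474.6, 356.7, 253.8]
tcp_rot: [3.141, 0.001, -0.002]
ft_force: [0.1, 0.0, -0.3]
opening: 0.651
```

Run:
```python
from h import *
print(pose()[:3,3]);c=wrist();save(c,'w12.png')
for r in env.outline_of('wrist','weight'): print(round(r['confidence'],2),r['xy'],r['region'].sum(),wz(c,r['xy'],45).round(),c['image'][r['region']].mean(0).round())
```

```text
[474.57452682 356.69746719 253.76621755]
0.95 [307.8, 38.6] 1496 [[452. 528.]] [ 44. 207. 195.]
0.82 [405.8, 157.2] 1445 [[571. 385.]] [ 32. 209. 195.]
0.77 [329.2, 114.2] 1495 [[477. 435.]] [247. 242. 237.]
0.59 [230.5, 104.6] 1544 [[357. 450.]] [ 38. 201. 187.]
```

View pics/w12.png

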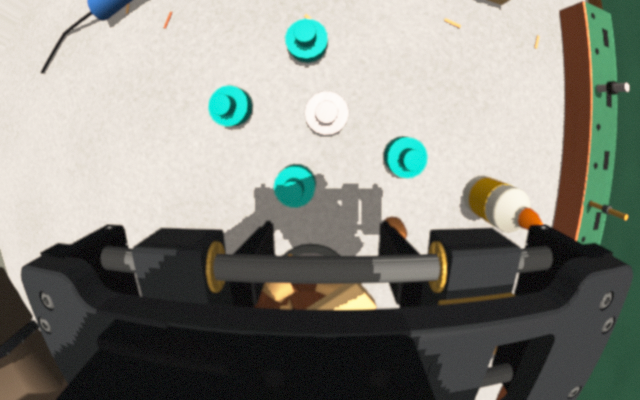

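The grey weight is at (327,114), with turquoise look-alikes all around it. The stack with the caul is at the bottom, partly hidden.

```bash
cat >> h.py <<'E'
def weightfit(c,near,z0=0,rows=400):
    r=min(env.outline_of('wrist','weight'),key=lambda r:np.hypot(*(wz(c,r['xy'],z0+40)[0]-near)))
    circ=lambda x,y,z,a:poly(x,y,z,54 if z<z0+40 else 26,0,40)
    x,f=fit(c,r['region'],[*near,0],circ,None,(z0,z0+34),rows);print('weight',x[:2],f,r['region'].sum());return x[:2]
E
python3 - <<'E'
from h import *
c=wrist();x=weightfit(c,(475,433));plan(x[0],x[1],120,0)
E
```

```text
weight [473.43304514 437.29291341] 0.1022680401802063 1449
row [-0.0046, -0.2684, 0.4484, 0.0001, 0.0001, -0.0005]
```

send_rows --moves '[[[0,-0.268,0.15,0,0,0],[0,-0.268,0.28,0,0,0],[0,-0.268,0.38,0,0,0],[0,-0.268,0.448,0,0,0],[0,-0.268,0.448,0,0,0],[0,-0.268,0.448,0,0,0],[0,-0.268,0.448,0,0,0],[0,-0.268,0.448,0,0,0],[0,-0.268,0.448,0,0,0]]]'

```text
t: 36.52
eef_pos: [475.7, 437.3, 123.0]
tcp_rot: [-3.139, -0.003, -0.001]
ft_force: [0.4, 0.9, 0.0]
opening: 0.649
```

Run:
```python
from h import *
print(pose()[:3,3]);c=wrist()
for z,d in((34,54),(62,26)): cv2.polylines(c['image'],[np.round(wproj(c,poly(473.4,437.3,z,d,0,40))).astype(np.int32)],True,(255,0,0),1)
c['image']=cv2.resize(c['image'][130:330,160:480],None,fx=2.4,fy=2.4);save(c,'w13.png');plan(474,437,46,0)
```

```text
[475.66523278 437.31821154 123.00604501]
row [-0.0058, 0.0014, 0.2555, -0.0012, -0.0017, -0.0004]
```

View pics/w13.png

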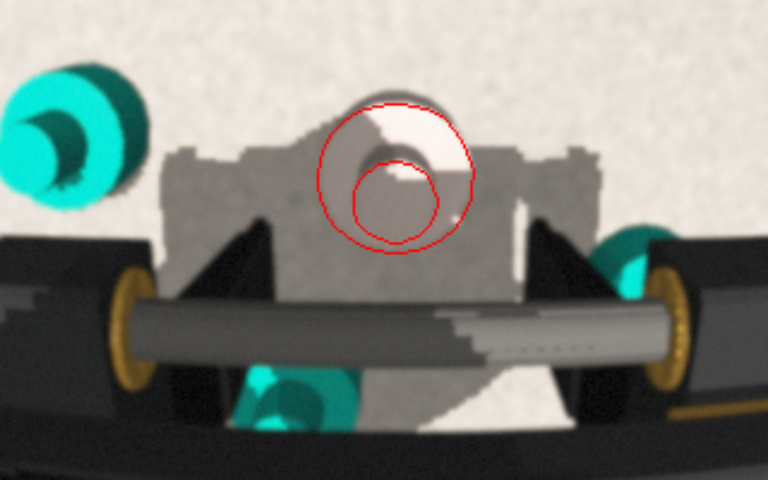

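The overlay matches both body and knob, midway between the fingers. Descending and gripping the knob.

send_rows --moves '[[[0,0,0.06,0,0,0],[0,0,0.12,0,0,0],[0,0,0.18,0,0,0],[0,0,0.225,0,0,0],[0,0,0.25,0,0,0],[0,0,0.25,0,0,0],[0,0,0.25,0,0,0],[0,0,0.25,0,0,0]]]'

```text
t: 37.23
eef_pos: [475.3, 437.5, 46.6]
tcp_rot: [-3.141, -0.001, -0.0]
ft_force: [-0.1, -0.1, -0.8]
opening: 0.652
```

send_rows --moves '[[[0,0,0,0,0,0],[0,0,0,0,0,0],[0,0,0,0,0,0],[0,0,0,0,0,0],[0,0,0,0,0,0],[0,0,0,0,0,0],[0,0,0,0,0,0],[0,0,0,0,0,0]]]' --grip 1

```text
t: 37.9
eef_pos: [474.7, 437.3, 45.3]
tcp_rot: [3.141, 0.0, 0.0]
ft_force: [-0.6, 0.5, 0.8]
opening: 0.258
```

send_rows --moves '[[[0,0,-0.03,0,0,0],[0,0,-0.09,0,0,0],[0,0,-0.17,0,0,0],[0,0,-0.26,0,0,0],[0,0,-0.36,0,0,0],[0,0,-0.47,0,0,0],[0,0,-0.58,0,0,0],[0,0,-0.67,0,0,0],[0,0,-0.7,0,0,0],[0,0,-0.7,0,0,0],[0,0,-0.7,0,0,0]]]'

```text
t: 38.82
eef_pos: [474.2, 436.9, 254.0]
tcp_rot: [3.14, 0.001, 0.0]
ft_force: [0.1, 0.1, -6.9]
opening: 0.258
```

Run:
```python
from h import *
T=pose();s=env.state();print(s['eef_pos'],s['ft_force'],s['moment'],s['opening']);c=wrist();z0=T[2,3]-46
L=env.outline_of('wrist','weight')
for r in L: print(r['confidence'],r['xy'],r['region'].sum(),c['image'][r['region']].mean(0).round())
for z,d in((0,54),(34,54),(62,26)): cv2.polylines(c['image'],[np.round(wproj(c,poly(T[0,3]-1.3,T[1,3],z0+z,d,0,40))).astype(np.int32)],True,(255,0,0),1)
c['image']=c['image'][60:330,120:520];c['image']=cv2.resize(c['image'],None,fx=2,fy=2);save(c,'w14.png')
plan(455,258,250,0)
```

```text
[474.23708595 436.88904354 253.96786714] [ 0.14235555  0.07181168 -6.89790619] [-0.03023163 -0.02626235  0.03106439] 0.25772306574063525
0.82 [328.7, 219.0] 4239 [132. 123. 118.]
0.8 [400.9, 213.4] 1214 [ 19. 183. 168.]
0.57 [233.7, 166.8] 1484 [ 29. 196. 181.]
0.56 [306.2, 101.5] 1519 [ 51. 226. 212.]
row [-0.0637, 0.5959, 0.0111, 0.0015, 0.0019, -0.0]
```

View pics/w14.png

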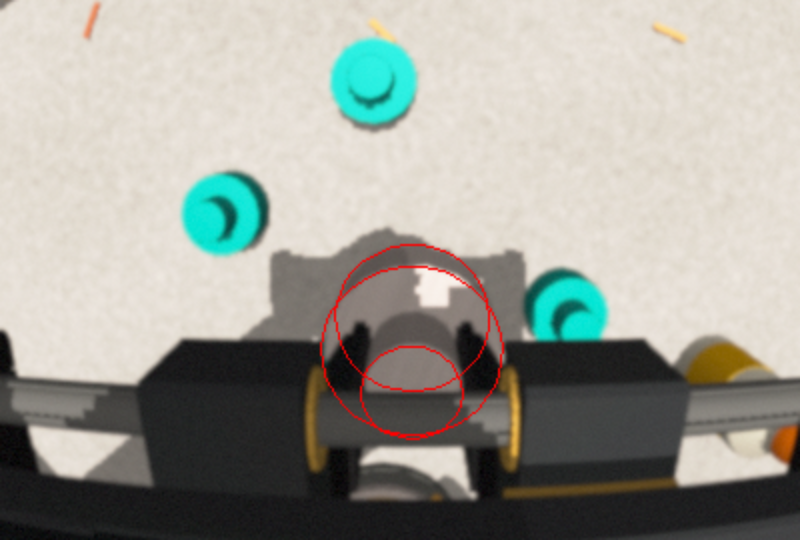

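The weight is gripped upright and on centre (6.9 N). I'll pass over the stack to check the caul numerically.

send_rows --moves '[[[0,0.05,0,0,0,0],[-0.01,0.14,0,0,0,0],[-0.02,0.25,0,0,0,0],[-0.03,0.37,0,0,0,0],[-0.04,0.49,0,0,0,0],[-0.05,0.61,0,0,0,0],[-0.06,0.73,0,0,0,0],[-0.064,0.85,0,0,0,0],[-0.064,0.94,0,0,0,0],[-0.064,1,0,0,0,0],[-0.064,1,0,0,0,0],[-0.064,1,0,0,0,0]]]'

```text
t: 39.92
eef_pos: [455.2, 136.5, 254.2]
tcp_rot: [3.141, 0.002, -0.002]
ft_force: [-0.3, 0.9, -5.9]
opening: 0.26
```

Run:
```python
from h import *
s=env.state();print(s['eef_pos'],s['ft_force']);c=wrist();x=caulfit(c,(452,198),[.66],116,215)
L=[r for r in env.outline_of('wrist','ring_large')]
for r in L[:3]: print(r['confidence'],r['xy'],wz(c,r['xy'],106),r['region'].sum())
for d in DIM['ring_large']: cv2.polylines(c['image'],[np.round(wproj(c,poly(451.9,198,116,d,.0623,12))).astype(np.int32)],True,(255,0,255),1)
c['image']=cv2.resize(c['image'][30:290,160:500],None,fx=2.2,fy=2.2);save(c,'w15.png');plan(452.9,198.3,225,0)
```

```text
[455.20535865 136.45131025 254.19756869] [-0.29191947  0.9287655  -5.87467585]
caul [451.52294069 198.98543538   0.6591916 ] 37.76889652768663 0.04966914653778076 0.84
0.6 [319.4, 83.8] [[447.38644999 243.4558832 ]] 6279
row [-0.008, -0.2015, 0.0988, 0.0001, 0.0008, 0.0003]
```

View pics/w15.png

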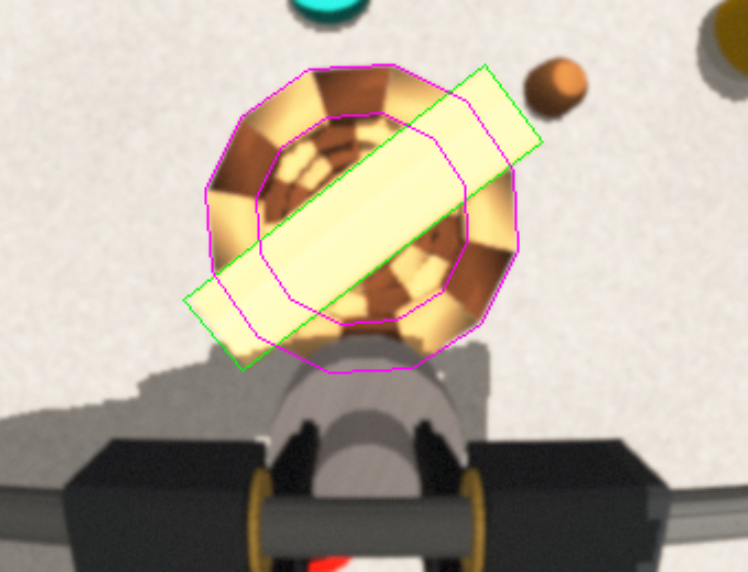

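The rings are concentric, and the caul lies across the middle, within about 1 mm. I'll set the weight on it.

send_rows --moves '[[[0,-0.04,0,0,0,0],[-0.005,-0.1,0.02,0,0,0],[-0.008,-0.17,0.05,0,0,0],[-0.008,-0.202,0.09,0,0,0],[-0.008,-0.202,0.13,0,0,0],[-0.008,-0.202,0.17,0,0,0],[-0.008,-0.202,0.19,0,0,0],[-0.008,-0.202,0.19,0,0,0],[-0.008,-0.202,0.19,0,0,0],[-0.008,-0.202,0.19,0,0,0],[-0.008,-0.202,0.19,0,0,0]]]'

```text
t: 40.98
eef_pos: [453.4, 198.0, 198.9]
tcp_rot: [-3.141, -0.001, -0.0]
ft_force: [-0.2, 0.2, -5.5]
opening: 0.259
```

Run:
```python
from h import *
plan(452.9,198.6,180.2,0)
```

```text
row [-0.0018, -0.0021, 0.0625, -0.0001, -0.0007, -0.0]
```

send_rows --moves '[[[0,-0.002,0.02,0,0,0],[0,-0.002,0.035,0,0,0],[0,-0.002,0.05,0,0,0],[0,-0.002,0.058,0,0,0],[0,-0.002,0.061,0,0,0],[0,-0.002,0.061,0,0,0],[0,-0.002,0.061,0,0,0],[0,-0.002,0.061,0,0,0]]]'

```text
t: 41.65
eef_pos: [453.3, 198.5, 180.1]
tcp_rot: [3.142, -0.0, -0.0]
ft_force: [-0.1, -0.0, -5.9]
opening: 0.256
```

send_rows --moves '[[[0,0,0.001,0,0,0],[0,0,0.002,0,0,0],[0,0,0.003,0,0,0],[0,0,0.003,0,0,0]]]'

```text
t: 41.98
eef_pos: [453.2, 198.5, 179.3]
tcp_rot: [3.142, -0.0, 0.0]
ft_force: [-0.4, -0.4, -2.5]
opening: 0.261
```

Contact: the wrist force fell from 5.9 to 2.5 N. Releasing and withdrawing upward.

send_rows --moves '[[[0,0,0,0,0,0],[0,0,0,0,0,0],[0,0,0,0,0,0],[0,0,0,0,0,0],[0,0,0,0,0,0],[0,0,0,0,0,0],[0,0,0,0,0,0]]]' --grip -0.3

```text
t: 42.57
eef_pos: [453.2, 198.5, 179.1]
tcp_rot: [3.142, -0.0, -0.0]
ft_force: [0.3, 0.1, -0.0]
opening: 0.634
```

send_rows --moves '[[[0,0,-0.04,0,0,0],[0,0,-0.12,0,0,0],[0,0,-0.22,0,0,0],[0,0,-0.32,0,0,0],[0,0,-0.4,0,0,0],[0,0,-0.4,0,0,0]]]'

```text
t: 43.07
eef_pos: [454.4, 198.9, 303.5]
tcp_rot: [-3.14, -0.007, 0.0]
ft_force: [0.9, 0.7, -0.0]
opening: 0.649
```

send_rows --moves '[[[0.05,0.15,0,0,0,0],[0.1,0.28,0,0,0,0],[0.2,0.42,0,0,0,0],[0.25,0.55,0,0,0,0],[0.25,0.68,0,0,0,0],[0.25,0.75,0,0,0,0],[0.25,0.75,0,0,0,0],[0.25,0.75,0,0,0,0]]]'

```text
t: 43.73
eef_pos: [528.0, -28.0, 298.4]
tcp_rot: [-3.141, 0.001, -0.003]
ft_force: [-0.1, 0.9, 0.3]
opening: 0.652
```

Run:
```python
from h import *
a=env.read_camera('scene')['image'][110:310,220:480];b=env.read_camera('top')['image'][90:290,150:410]
im=np.hstack([a,b]);c={'image':cv2.resize(im,None,fx=1.53,fy=1.53,interpolation=cv2.INTER_CUBIC)};save(c,'fin.png')
```

```text
(no output)
```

View pics/fin.png

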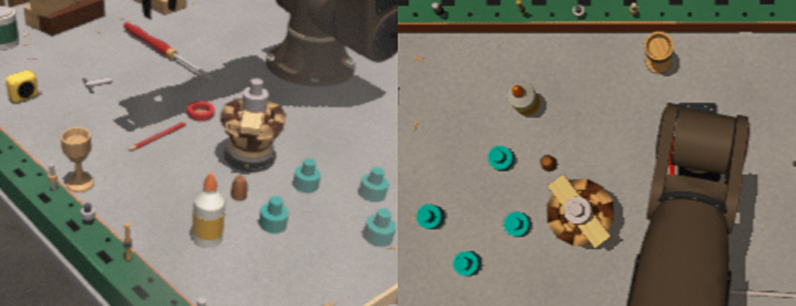

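The stack stands complete at (253,120) in the left half and (577,210) in the right. The weight is upright on the caul, and the goblet and bottle are still standing. Handing in.

```bash
python3 -c "
from h import *
print(env.state()['t'],env.state()['ft_force'].round(1));print(env.job_done())"
```

```text
43.8333 [-0.  -0.7 -0.2]
the job is handed in; nothing more can be done
None
```

The bowl is dry-stacked on the base: small, medium and large rings, then the caul across the middle of the top ring, and the steel weight upright on the caul. I handed it in at 43.8 s of the 144 s allowed.

- **Centring:** by wrist-camera fits, the small ring was within about 0.2 mm of the base centre. The medium ring was within about 1 mm, but its fit was poor because the held ring hid part of it. The caul was about 1 mm off. I checked the large ring only by eye: its expected outline, drawn from where I put it, matched the picture.
- **Weight:** I positioned it from the arm's measured pose, within about 1 mm of the stack centre. The last pictures show it upright; I did not measure it again after release.
- **Bystanders:** the last scene and top views show the goblet and glue bottle standing, the turquoise look-alikes in place, and the arm clear of the stack.
- **Disagreements:** the network's points from the top camera were up to about 35 mm off, so I used outline fits from the wrist camera instead. That camera read about 1.3 mm short along the gripper's opening direction, and I allowed for it.

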